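# Clip a microfluidic chip into the electrophoresis reader

## Robot

A 6-joint arm with a two-finger parallel gripper is mounted at the origin on the work surface. World frame = base frame: x ahead of the robot, y to its left, z up, the work surface at z = 0. Lengths are in m, angles in rad, forces in N, time in s.
With the tool pointing down it reaches from about 0.35 to 1 m from the base axis. Payload 7.1 kg.
Tool frame: the origin (TCP) lies between the finger pads; the fingertips stand 22 mm ahead of it and the grasp point (between the pads) lies 3 mm ahead of it; x points along the fingers, y is the direction in which the jaws open and shut, and the axes are right-handed (so a half turn about x gives the same grasp; the last joint's range is limited). The gripper opens to 85 mm and grips with 20 to 120 N. Pads are 22 mm wide; open, the fingers measure 114 mm over their backs; the gripper's body (76 mm by 85 mm) begins 54 mm behind the grasp point. The pads swing forward as they close: fully open they stand 13 mm farther back than shut.
Start: joints at [1.208, 0.423, 1.63, -0, 1.089, -0.019], TCP at [0.211, 0.588, 0.253] pointing down, gripper open.
Joint ranges: [-3, 3], [-0.9, 2.11], [0.09, 2.58], [-1.31, 4.45], [0.11, 2.69], [-2.54, 2.54]. Speed limits (rad/s): [2.39, 2.39, 3.01, 3.14, 3.14, 3.14].

## Interface

Orientations are given as a rotation vector (axis times angle).
In Python, from rig import manip gives the robot as it stands. The module is installed in compiled form; this text tells all that it offers. Calls block until the motion is done:
- manip.move_to(position, orientation): joint-space move of the TCP to a pose.
- manip.servo_line(position, orientation=None, rate=0.15): straight line of the TCP; orientation=None keeps the orientation; rate is the mean speed in m/s.
- manip.set_joints(angles): joint-space move.
- manip.command_gripper(opening, f_grip=None): finger opening in m; f_grip is the grip in N (None keeps the last); returns when the fingers have stopped.
- manip.hold(seconds).
- manip.solve_ik(position, orientation): joint angles nearest the present ones, or None.
- manip.camera(name): name is "scene" or "top" or "wrist"; returns a dict with "image" (480x640x3 uint8, red, green, blue), "fx", "fy", "cx", "cy" (pixels), "cam_to_world" (4x4, takes a point from camera to world coordinates); the wrist camera has in their place "mount" (4x4, takes a point from camera to tool coordinates, whose origin is the TCP and whose axes are the tool frame's). Camera axes: x right, y down, z forward; pixel columns grow to the right and rows downward; lengths in m; the calibration is good to about 2 mm. A picture is of the moment at which its call begins: read the wrist's pose just before it. There is no depth.
A pose or a line that the arm cannot do raises manip.IKError and nothing moves.
- manip.sign_off(): hands the job in, once; it reports no verdict.
Readings, each from a call of its own:
- manip.get_time(): time.
- manip.get_joint_positions(): joint angles.
- manip.get_joint_vel(): joint speeds.
- manip.get_tau(): joint torques, N m.
- manip.get_position(): TCP position.
- manip.get_ee_rot(): TCP orientation.
- manip.get_contact_force(): force on the tool from outside, world axes, zero at the start.
- manip.get_torque(): the same for the moment, N m.
- manip.get_width(): finger opening in m.
Only numpy, scipy, OpenCV 4.12 (cv2) and the standard library are available. Lean on these libraries where they do the work, as an engineer would, in place of code of your own. Each camera call takes 0.05 s, during which the arm holds its last target.

## Task

Load the square white chip that lies loose on the reader's metal deck. Slide it along the deck up to the spring clip, press the clip's tail down with one fingertip so that its nose rises, and while you keep the clip held down push the chip under the nose with the other fingertip until it is fully home against the end stop; then let the clip spring back onto the chip and take your hand clear. Only push the chip, never pick it up, and leave the other things where they are.

Things in the scene. Friction and masses are not known exactly. Their poses are not given: they have to be found in the camera images.
- reader: Low white bench instrument, 200 (x) by 190 mm (y), fixed at a new place and yaw each time. Origin: centre of its underside; its +x is the loading direction. Bare aluminium deck along its middle, y -40 to 40, x -96 to 96 mm, top at z = 45 mm. Left (+y) of the deck a parking tray with the spare chip, y 46 to 90; right of it a flat display, buttons (unused) and a vial. End stop face at x = 20 mm.
- chip_center (a point): Chip to load: rigid white square, 36 x 36 mm, 30 g, on the deck before the clip, 47 to 67 mm short of home, up to 3 mm sideways and 0.2 rad askew. Its front 15 mm (+x, brass strips) is a 4 mm thick ledge that goes under the clip; the rest, with eight wells, is 9 mm thick; push on its rear face, 18 mm behind this point. Point: centre of the outline, 4.5 mm above its underside; axes as the reader's when straight.
- home (a point): Where chip_center is when the chip is fully home, its ledge against the end stop: at (2, 0, 49.5) mm in the reader's frame, same axes as the reader.
- clip_tail (a point): Point to press: top of the dark ribbed pad on the clip's tail; moves with the clip. The clip is a steel rocker on a cross pin along y at (28, 0, 55) mm in the reader's frame. At rest the point is at (52, 0, 57) mm, 12 mm above the deck; pad 18 mm wide, x 44 to 64 mm, free to swing down. Pressed to 4 mm above the deck near x = 48 mm (about 5 N) it lifts the nose to 8 mm above the deck.
- clip (a joint): Clip angle, rad: 0 at rest with nothing beneath, growing as the tail goes down and the nose up. The nose clears the chip's ledge above 0.16 and is well open at 0.25 to 0.45 (limit 0.6). With the nose resting on the ledge it reads about 0.155. A spring returns it when let go.
- spare_chip: Bystander: an identical spare chip parked in the shallow grey tray on the reader's left side. Origin: centre of its underside.
- dye_vial: Bystander: small amber vial, 22 mm across and 36 mm tall, standing on the reader's right side near its front. Origin: centre of its underside.
- buffer_bottle: Bystander on the bench: clear bottle with a blue cap, 70 mm across, 150 mm tall. Origin: centre of its underside.
- stain_jar: Bystander on the bench: amber jar with a white cap, 60 mm across, 90 mm tall. Origin: centre of its underside.
- beaker: Bystander on the bench: clear open beaker, 68 mm across, 85 mm tall. Origin: centre of its underside.
- pipette: Bystander: hand pipette lying on the bench left of the reader, 205 mm long along its x, 20 mm thick. Origin: under the barrel, near its middle.
- tube_rack: Bystander: blue rack of small capped tubes on the bench right of the reader, 75 by 130 mm, 43 mm tall. Origin: centre of its underside.
- rail_mouth (a point): Centre of the mouth of the guide on the deck, at (-32, 0, 45) mm in the reader's frame, same axes. Two slick black rails 6 mm tall: 58 mm apart here, narrowing evenly to 39 mm at x = 3 mm, then straight to the end stop (bar 4.5 mm tall, face at x = 20 mm). Nothing stands on the deck before the mouth but the chip.
- clip_nose (a point): Underside of the clip's nose, a rounded bar 14 mm wide across the front of the clip. At rest it is at (12, 0, 46.5) mm in the reader's frame, 1.5 mm above the deck, so that the chip's 4 mm ledge cannot pass; it rises and comes up to 2 mm forward (-x) as the tail is pressed. Pushing the chip against the closed nose does not open it.
There are look-alikes about, which are no part of the job. Leave any red look-alike of the part that bears chip_center alone.

How it is judged:
On the way, in this order (a step that is already met when the one before it is completed fails the run):
1. a fingertip holds the clip open (clip above 0.2 rad) while the chip is still in front of the nose (more than 7.5 mm short of home) (value of joint clip above 0.2 rad and contact force between the fingers and clip above 0.3 N and x of chip_center in the frame of home below -0.0075 m), for 0.1 s.
2. the chip is home against the end stop (within 2.5 mm) while a fingertip still holds the clip open (value of joint clip above 0.2 rad and contact force between the fingers and clip above 0.3 N and x of chip_center in the frame of home above -0.0025 m and y of chip_center in the frame of home between -0.003 and 0.003 m), for 0.1 s.
At the end, for the whole second after the job is handed in: The chip lies flat on the deck, home against the end stop (within 2.5 mm, 3 mm sideways, 0.1 rad), at rest, with the clip let go and its nose bearing on the chip's ledge (clip between 0.1 and 0.2 rad, more than 0.5 N) (x of chip_center in the frame of home above -0.0025 m and y of chip_center in the frame of home between -0.003 and 0.003 m and z of chip_center in the frame of home between -0.002 and 0.002 m and angle between the x axis of chip_center and the x axis of home, either way round below 0.1 rad and value of joint clip between 0.1 and 0.2 rad and contact force between clip and chip above 0.5 N and linear speed of chip below 0.01 m/s); the robot touches nothing.
It fails at once if the chip is picked up (more than 6 mm off the deck) or tipped (more than 0.25 rad) (z of chip_center in the frame of home above 0.006 m or angle between chip_center's own z axis and vertical above 0.25 rad).
It fails at once if another thing is moved by more than 15 mm or knocked over (distance of any of spare_chip, dye_vial, buffer_bottle, stain_jar, beaker, pipette, tube_rack from where it was at the start of the episode above 0.015 m or angle between any of spare_chip, dye_vial, buffer_bottle, stain_jar, beaker, pipette, tube_rack's own z axis and vertical above 0.5 rad).
It also fails if it takes over 54 s, if anything falls off the work surface, if the arm or the gripper's body presses on something with over 40 N, if the wrist force passes 120 N, or if a joint passes its speed limit or range.

## Working session

There is one attempt and no reset: what is moved stays moved. The work goes in short steps, each a Python script; the robot and the scene stay as the last script left them, time stands still between calls to the robot, and variables do not carry over. Pictures are saved under pics/ and viewed, and the job is handed in when it is done.

```bash
mkdir -p pics; python3 - <<'E'
from rig import manip
import cv2,numpy as np
for n in("scene","top","wrist"):
    c=manip.camera(n); cv2.imwrite(f"pics/{n}0.png",c["image"][:,:,::-1])
    print(n,c["fx"],c["fy"],c["cx"],c["cy"]);print(np.round(c.get("cam_to_world",c.get("mount")),4).tolist())
print(manip.get_time(),manip.get_position(),manip.get_ee_rot(),manip.get_width())
E
```

```text
scene 508.5198787219062 508.5198787219062 308.78497770725767 245.72689802980267
[[0.2964, 0.7468, -0.5953, 1.2157], [0.955, -0.2403, 0.174, -0.1985], [-0.0131, -0.6201, -0.7844, 0.905], [0.0, 0.0, 0.0, 1.0]]
top 443.9571524961251 443.9571524961251 321.47430085572535 237.7117783503313
[[-0.0035, -0.9858, 0.1681, 0.3597], [-1.0, 0.0019, -0.0096, 0.0222], [0.0091, -0.1681, -0.9857, 1.2621], [0.0, 0.0, 0.0, 1.0]]
wrist 397.072893041119 397.072893041119 318.7075400553881 237.42436889382458
[[-0.0016, -0.3245, 0.9459, -0.1205], [1.0, -0.0013, 0.0013, 0.0005], [0.0008, 0.9459, 0.3245, -0.0848], [0.0, 0.0, 0.0, 1.0]]
0.15 [0.21051058 0.5880656  0.25272092] [ 0.26888003  1.55414906 -0.27072191] 0.08508036329180951
```

View pics/scene0.png

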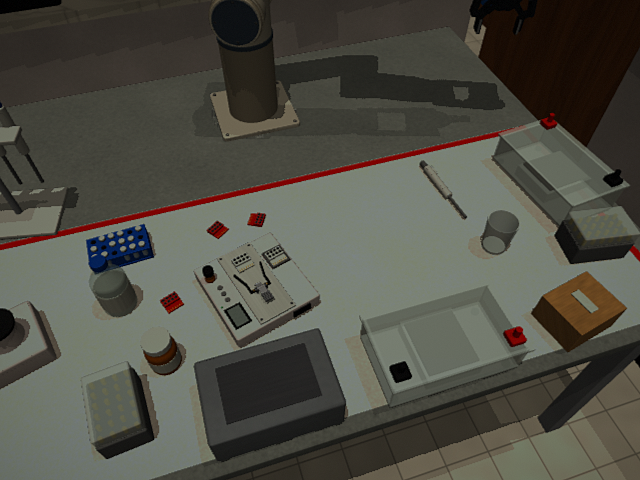

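View pics/top0.png

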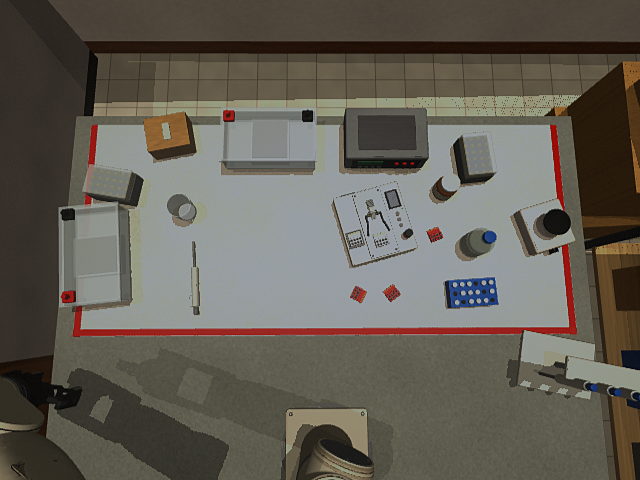

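View pics/wrist0.png

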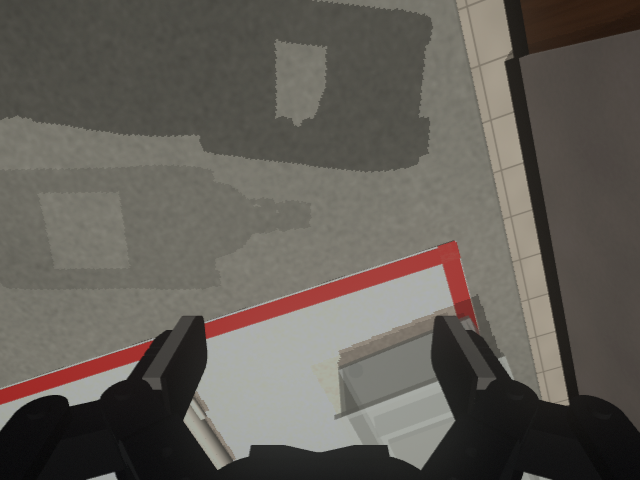

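```bash
python3 - <<'E'
import cv2
a=cv2.imread("pics/top0.png")[165:285,315:475]; b=cv2.imread("pics/scene0.png")[225:350,180:340]
cv2.imwrite("pics/t1.png",cv2.resize(a,None,fx=5,fy=5,interpolation=cv2.INTER_CUBIC))
cv2.imwrite("pics/s1.png",cv2.resize(b,None,fx=4.5,fy=4.5,interpolation=cv2.INTER_CUBIC))
E
```

```text
(no output)
```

View pics/t1.png

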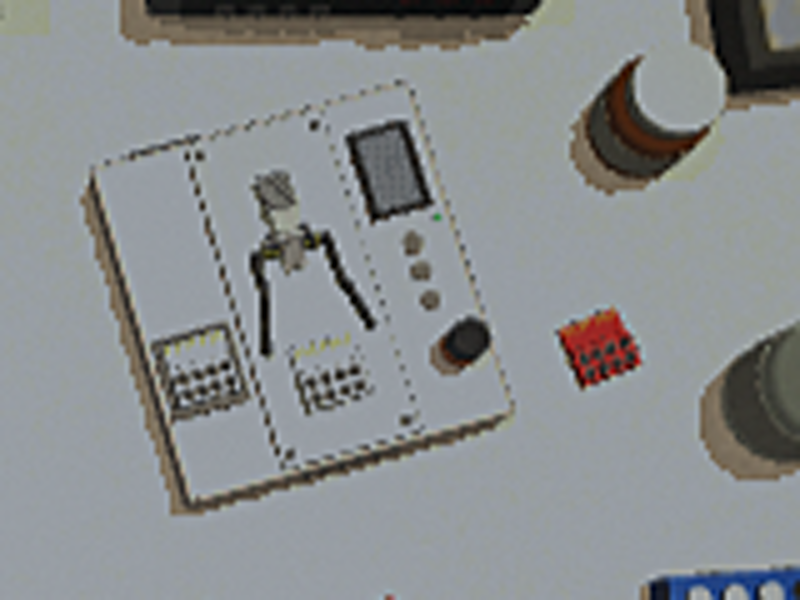

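View pics/s1.png

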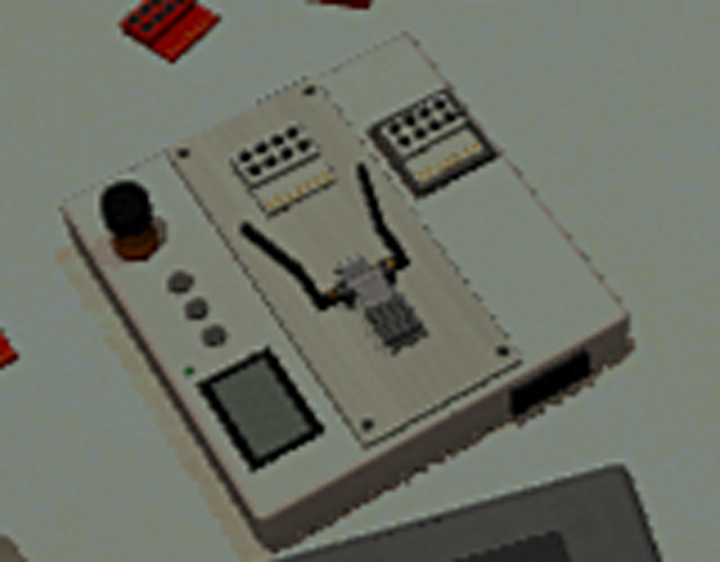

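Candidates for the chip (top image): white chip on the deck (380,240), spare chip in the grey tray (354,239), and red look-alikes at (434,235), (358,294) and (392,293). I choose the white one at (380,240), which lies on the deck in front of the rails. The crop confirms its brass strips face the clip. Next I get a rough reader pose and a close wrist view.

```bash
cat > h.py <<'E'
from rig import manip
import cv2,numpy as np
from scipy.spatial.transform import Rotation as R
def ray(c,px,T=None):
    T=c["cam_to_world"] if T is None else T
    d=np.array([(px[0]-c["cx"])/c["fx"],(px[1]-c["cy"])/c["fy"],1.])
    return T[:3,3],T[:3,:3]@d
def plane(c,px,z,T=None):
    o,d=ray(c,px,T); return o+d*(z-o[2])/d[2]
def wristT(c,p,rv):
    W=np.eye(4);W[:3,:3]=R.from_rotvec(rv).as_matrix();W[:3,3]=p
    return W@c["mount"]
def ori(yaw,s=1):  # tool x down, tool y = s*reader x
    y=s*np.array([np.cos(yaw),np.sin(yaw),0]);x=np.array([0,0,-1.]);z=np.cross(x,y)
    return R.from_matrix(np.c_[x,y,z]).as_rotvec()
E
python3 - <<'E'
from h import *
c=manip.camera("top")
P=[plane(c,(u/5+315,v/5+165),.045)[:2] for u,v in[(92,168),(408,85),(512,412),(188,508)]]
P=np.array(P);print(P.round(4))
print("c",P.mean(0)); 
for i,j in((3,0),(2,1),(2,3),(1,0)):
    d=P[j]-P[i];print(np.linalg.norm(d),np.arctan2(d[1],d[0]))
ch=plane(c,(335/5+315,375/5+165),.05);print("chip",ch)
yaw=.27;ctr=P.mean(0)
for s in(1,-1):
    print(s,manip.solve_ik([*ctr,.3],ori(yaw,s)))
E
```

```text
[[ 0.6792 -0.0237]
 [ 0.7277 -0.204 ]
 [ 0.5394 -0.2559]
 [ 0.4864 -0.075 ]]
c [ 0.60820065 -0.13964799]
0.19952353153972827 0.26009055078985793
0.1952580422466049 0.2685884859490347
0.18845459060480443 1.85596735717071
0.18673660232867656 1.833315415564528
chip [ 0.55963637 -0.15725462  0.05      ]
1 [-2.44767290e-01  3.74170756e-01  1.59022331e+00 -4.44089210e-16
  1.17719859e+00 -5.14767290e-01]
-1 None
```

```bash
python3 - <<'E'
from h import *
yaw=.265;ctr=np.array([.608,-.140]);ry=np.array([-np.sin(yaw),np.cos(yaw)]);rx=np.array([np.cos(yaw),np.sin(yaw)])
p=ctr-.045*ry
manip.move_to([*p,.21],ori(yaw))
pp,rv=manip.get_position(),manip.get_ee_rot()
c=manip.camera("wrist");T=wristT(c,pp,rv)
np.savez("w1.npz",T=T,im=c["image"],k=[c["fx"],c["fy"],c["cx"],c["cy"]])
cv2.imwrite("pics/w1.png",c["image"][:,:,::-1]);print(manip.get_time(),pp,manip.get_contact_force())
E
```

```text
3.3167 [ 0.61999873 -0.18264211  0.21004936] [ 0.3791208   1.01291706 -0.037644  ]
```

View pics/w1.png

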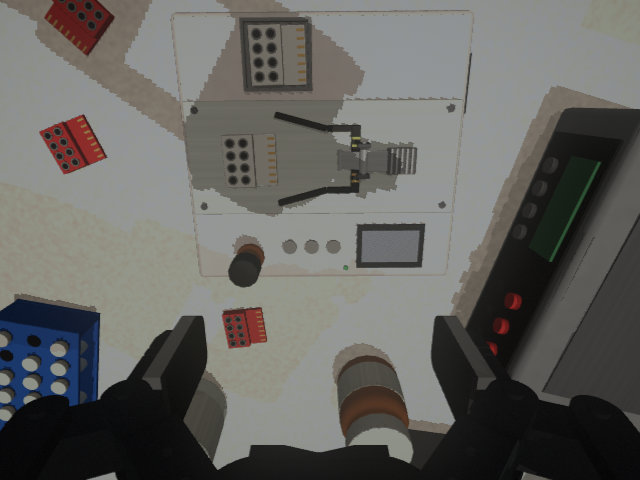

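```bash
python3 - <<'E'
import cv2
a=cv2.imread("pics/w1.png")[85:225,175:480]
cv2.imwrite("pics/w1z.png",cv2.resize(a,None,fx=2.6,fy=2.6,interpolation=cv2.INTER_CUBIC))
E
```

```text
(no output)
```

View pics/w1z.png

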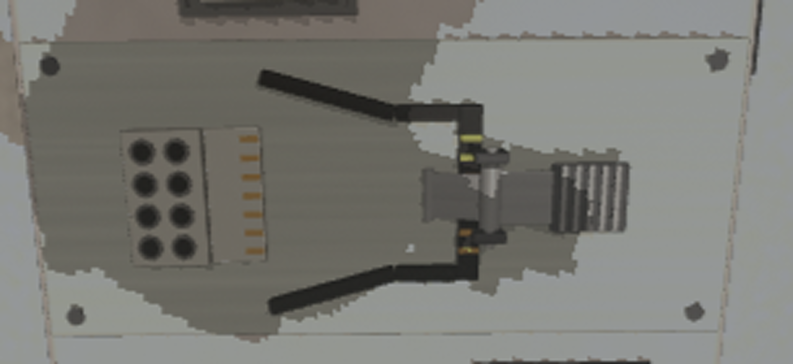

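```bash
cat >> h.py <<'E'
class W:
    def __init__(s,f):
        d=np.load(f);s.T=d["T"];s.im=d["im"];s.c=dict(zip(("fx","fy","cx","cy"),d["k"]))
    def p(s,px,z): return plane(s.c,px,z,s.T)
def toR(p,ctr,yaw):
    q=np.asarray(p)[...,:2]-ctr;co,si=np.cos(yaw),np.sin(yaw)
    return np.stack([q[...,0]*co+q[...,1]*si,-q[...,0]*si+q[...,1]*co],-1)
def fromR(q,ctr,yaw):
    co,si=np.cos(yaw),np.sin(yaw); return np.array([ctr[0]+q[0]*co-q[1]*si,ctr[1]+q[0]*si+q[1]*co])
E
python3 - <<'E'
from h import *
w=W("w1.npz")
f=lambda u,v,z:w.p((u/2.6+175,v/2.6+85),z)[:2]
# fit reader from deck corners + rail features
obs=[((18,42),.045,(-.096,.04)),((48,335),.045,(-.096,-.04)),((720,331),.045,(.096,-.04)),((750,37),.045,(.096,.04))]
A=np.array([q for _,_,q in obs]);B=np.array([f(*uv,z) for uv,z,_ in obs])
def fit(A,B):
    a=A-A.mean(0);b=B-B.mean(0)
    y=np.arctan2((a[:,0]*b[:,1]-a[:,1]*b[:,0]).sum(),(a*b).sum())
    sc=np.linalg.norm(b)/np.linalg.norm(a)
    co,si=np.cos(y),np.sin(y);return B.mean(0)-np.array([[co,-si],[si,co]])@A.mean(0),y,sc
ctr,yaw,sc=fit(A,B);print(ctr,yaw,sc,(toR(B,ctr,yaw)*1e3).round(1).tolist())
g=lambda uv,z:(toR(f(*uv,z),ctr,yaw)*1e3).round(1)
print("screws",[g(q,.045) for q in((50,66),(76,316),(717,60),(694,312))])
print("railmouth",g((262,77),.051),g((270,306),.051),"kink",g((395,112),.051),g((393,271),.051))
r1,r2,l1,l2=g((121,131),.054),g((133,266),.054),g((259,126),.049),g((267,260),.049)
print("chip",r1,r2,l1,l2,"ctr",(r1+r2+l1+l2)/4,"yaw",np.arctan2(*((l1+l2-r1-r2)[::-1])))
print("tail pad",[g(q,.057) for q in((552,163),(627,163),(627,231),(552,231))])
E
```

```text
[ 0.61020842 -0.13756371] 0.2710815298856234 0.9985495116267228 [[-95.6, 39.7], [-96.3, -39.7], [96.1, -39.7], [95.8, 39.8]]
screws [array([-87.9,  33.6]), array([-87.7, -34.2]), array([87.7, 34.1]), array([ 88.1, -34.1])]
railmouth [-31.5  30.7] [-31.8 -30.1] kink [ 2.9 21.8] [  2.4 -20.4]
chip [-68.4  17.6] [-68.2 -18. ] [-33.   18.3] [-32.3 -17.6] ctr [-50.475   0.075] yaw 0.015426546141600361
tail pad [array([43.6,  9.1]), array([63.1,  9. ]), array([64.4, -8.8]), array([44.5, -8.7])]
```

The wrist view shows the chip centre at reader x=-50.5, y=0, yaw≈0.015. Deck corners, screws and rails all fit within 1 mm. Next I calibrate fingertip height at the working opening by touching the bare bench gently.

```bash
cat >> h.py <<'E'
CTR=np.array([.61021,-.13756]);YAW=.2711;O=ori(YAW)
def go(x,y,z,rate=.15): manip.servo_line([*fromR((x,y),CTR,YAW),z],O,rate)
def tcpR():
    p=manip.get_position();return np.r_[toR(p,CTR,YAW),p[2]]
def fR():
    f=manip.get_contact_force();return np.r_[toR(f,np.zeros(2),YAW),f[2]]
E
python3 - <<'E'
from h import *
manip.command_gripper(.077)
print(manip.get_width())
manip.move_to([.58,.13,.06],O)
print(manip.get_time(),fR())
f0=fR()
z=.034
manip.servo_line([.58,.13,z],O,.1)
f0=fR();print(f0,manip.get_time())
while z>.004:
    z-=.0015; manip.servo_line([.58,.13,z],O,.03)
    f=fR()-f0
    if f[2]>2: break
print(manip.get_time(),z,manip.get_position(),f)
manip.servo_line([.58,.13,z+.003],O,.03)
print(manip.get_position(),fR()-f0,manip.get_time(),manip.get_width())
E
```

```text
0.07674611905796708
4.8917 [ 1.18248285 -0.66836221  0.19664949]
[-0.11554463 -0.13396864  0.6038092 ] 5.3
9.05 0.011499999999999988 [0.58018627 0.13006979 0.01207639] [-1.91316557 -0.06777027  5.95793945]
[0.58017732 0.13002071 0.01466021] [ 0.35888003  0.31243788 -0.11347486] 9.3 0.07726075045523415
```

```bash
python3 - <<'E'
from h import *
manip.servo_line([.56,.10,.12],O,.3)
manip.command_gripper(0.0)
print(manip.get_width(),manip.get_time())
go(-.094,0,.12,.3); go(-.094,0,.0715,.1)
f0=fR();print(tcpR(),f0)
for x in(-.075,-.06,-.0475):
    go(x,0,.0715,.05);print(tcpR(),fR()-f0)
go(-.052,0,.0715,.05)
pp,rv=manip.get_position(),manip.get_ee_rot()
go(-.07,0,.12,.2);go(-.04,-.045,.19,.3)
pp,rv=manip.get_position(),manip.get_ee_rot()
c=manip.camera("wrist");T=wristT(c,pp,rv)
np.savez("w2.npz",T=T,im=c["image"],k=[c["fx"],c["fy"],c["cx"],c["cy"]])
cv2.imwrite("pics/w2.png",c["image"][:,:,::-1]);print(manip.get_time())
E
```

```text
-0.0001226387505183315 10.5333
[-0.09370118  0.00029806  0.07147148] [-0.18533858 -0.31897063 -0.39615729]
[-7.48128939e-02  5.27393034e-05  7.15660839e-02] [0.70190045 0.55062376 0.35141279]
[-5.97529182e-02  5.49746503e-05  7.14325637e-02] [ 0.3127266  -0.0035829   0.31477369]
[-4.71756659e-02  1.41734259e-05  7.14898879e-02] [-0.218364    0.10705985  0.85165839]
14.7333
```

View pics/w2.png

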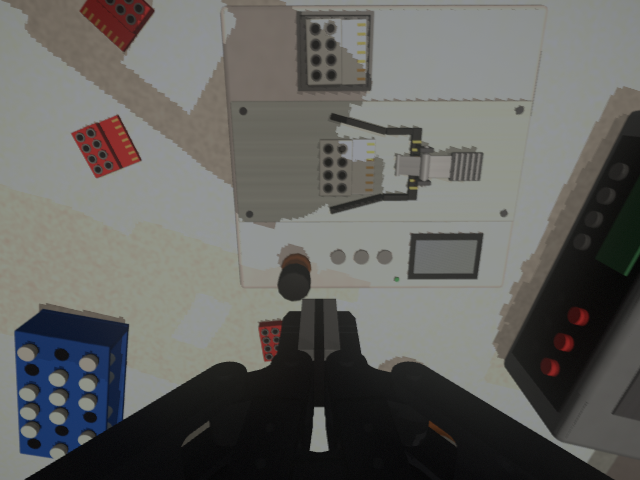

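```bash
python3 - <<'E'
import cv2
a=cv2.imread("pics/w2.png")[100:230,300:500]
cv2.imwrite("pics/w2z.png",cv2.resize(a,None,fx=4,fy=4,interpolation=cv2.INTER_CUBIC))
E
```

```text
(no output)
```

View pics/w2z.png

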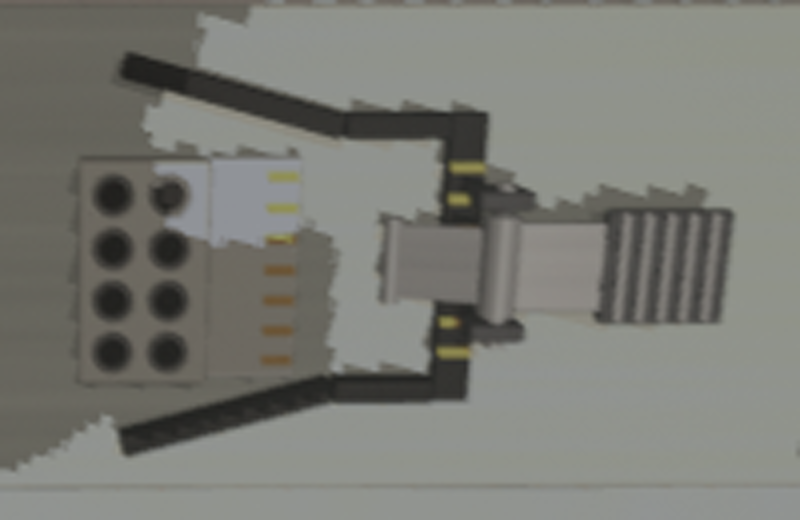

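```bash
python3 - <<'E'
from h import *
w=W("w2.npz")
g=lambda uv,z:(toR(w.p((uv[0]/4+300,uv[1]/4+100),z),CTR,YAW)*1e3).round(1)
r1,r2,l1,l2=g((80,158),.054),g((80,382),.054),g((300,158),.049),g((293,376),.049)
print(r1,r2,l1,l2,(r1+r2+l1+l2)/4)
print("mouth",g((122,62),.051),g((122,445),.051),"pad",[g(q,.057) for q in((606,212),(733,212),(722,322),(600,322))],"nose",g((382,262),.05))
E
```

```text
[-39.4  17.1] [-39.4 -18.9] [-4.1 16.6] [ -3.7 -19. ] [-21.65  -1.05]
mouth [-32.8  31.4] [-32.3 -30.4] pad [array([43.2,  8.9]), array([63.2,  8.9]), array([63.7, -8.5]), array([44.1, -8.5])] nose [9.9 0.1]
```

```bash
python3 - <<'E'
from h import *
go(-.07,0,.12,.3);go(-.06,0,.0715,.1)
f0=fR()
go(-.0385,0,.0715,.04);print(tcpR(),fR()-f0)
go(-.045,0,.0715,.05);go(-.045,0,.11,.2)
manip.command_gripper(.077);print(manip.get_width(),manip.get_time())
go(.0055,0,.11,.2);go(.0055,0,.073,.1);f0=fR();print(f0)
for z in(.069,.066,.063,.0608):
    go(.0055,0,z,.03);print(tcpR(),fR()-f0)
pp,rv=manip.get_position(),manip.get_ee_rot()
c=manip.camera("wrist");cv2.imwrite("pics/w3.png",c["image"][:,:,::-1])
np.savez("w3.npz",T=wristT(c,pp,rv),im=c["image"],k=[c["fx"],c["fy"],c["cx"],c["cy"]])
c=manip.camera("scene");a=c["image"][225:350,180:340,::-1]
cv2.imwrite("pics/s3.png",cv2.resize(a,None,fx=4.5,fy=4.5,interpolation=cv2.INTER_CUBIC))
print(manip.get_time())
E
```

```text
[-0.0386166   0.00017666  0.07136607] [-0.40181932 -0.97939178  0.01305167]
0.07684473137058505 17.85
[ 0.19660244 -0.38260652  0.37636634]
[ 0.00568856 -0.00011968  0.06931145] [ 0.02773276  0.61639834 -0.30149922]
[ 0.00600714 -0.00022566  0.06642118] [ 0.26678726 -0.5869172   2.20226792]
[ 0.00606483 -0.00033324  0.06345337] [ 0.74305696 -0.07574355  5.19752434]
[ 0.00625578 -0.00043139  0.0614822 ] [ 0.39209839 -0.14051272  6.32924161]
19.9
```

View pics/w3.png

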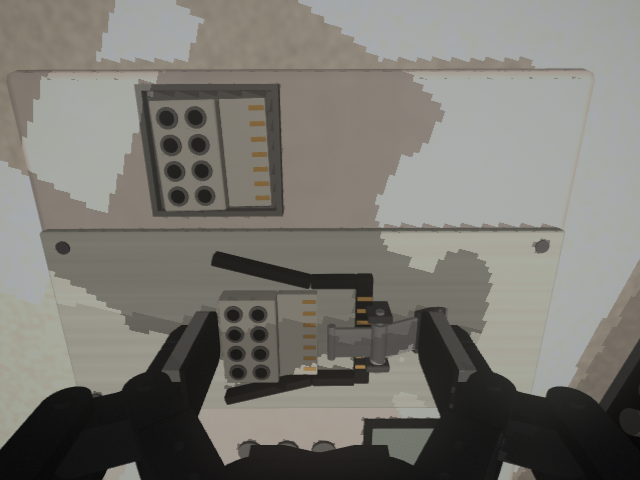

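View pics/s3.png

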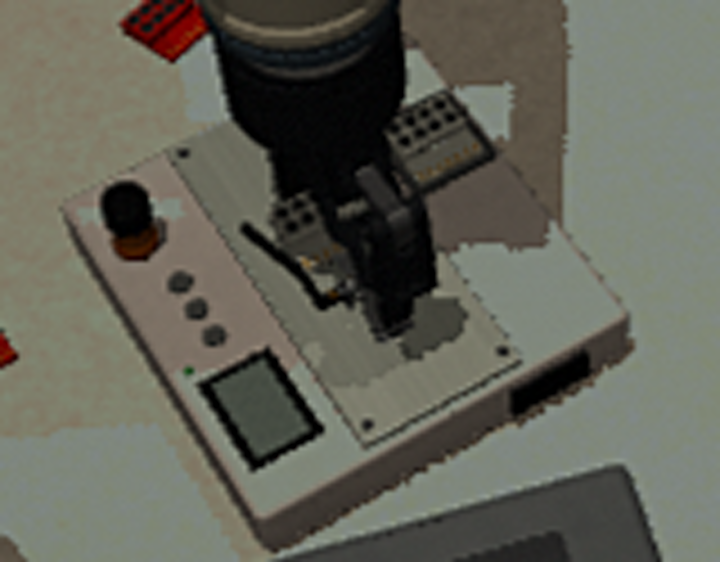

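```bash
python3 - <<'E'
from h import *
w=W("w3.npz");g=lambda u,v,z:(toR(w.p((u,v),z),CTR,YAW)*1e3).round(1)
print("chip",g(219,297,.054),g(221,383,.054),g(317,293,.049),g(317,374,.049))
f0=np.array([.2,-.4,.4])
for x in(.009,.012,.015,.017,.019,.020,.021,.022,.023,.024):
    go(x,0,.0602,.03);t=tcpR();f=fR()-f0;print((t*1e3).round(2),f.round(2))
    if f[0]<-9: break
manip.hold(.2)
print(manip.get_width(),(tcpR()*1e3).round(2),fR()-f0,manip.get_time())
pp,rv=manip.get_position(),manip.get_ee_rot()
c=manip.camera("wrist");cv2.imwrite("pics/w4.png",c["image"][:,:,::-1])
np.savez("w4.npz",T=wristT(c,pp,rv),im=c["image"],k=[c["fx"],c["fy"],c["cx"],c["cy"]])
E
```

```text
chip [-30.1  18.1] [-32.3 -19.2] [ 5.1 17. ] [  5. -19.]
[ 9.81 -0.29 60.75] [1.69 0.08 4.32]
[12.45 -0.08 60.35] [ 1.56 -0.14  3.3 ]
[15.1   0.07 60.06] [1.41 0.71 2.46]
[16.95  0.12 60.05] [1.05 1.38 3.5 ]
[1.904e+01 5.000e-02 6.011e+01] [1.13 1.2  2.12]
[1.997e+01 2.000e-02 6.015e+01] [0.99 0.38 2.49]
[ 2.104e+01 -1.000e-02  6.018e+01] [-0.46  1.45  2.7 ]
[22.06  0.   60.17] [0.22 0.72 1.79]
[2.286e+01 3.000e-02 6.013e+01] [-2.12  0.76  1.42]
[23.    0.09 60.01] [-5.11  0.21  4.84]
0.07668921673854018 [22.98  0.06 60.  ] [-5.18647841 -0.14691727  3.25562261] 22.6167
```

View pics/w4.png

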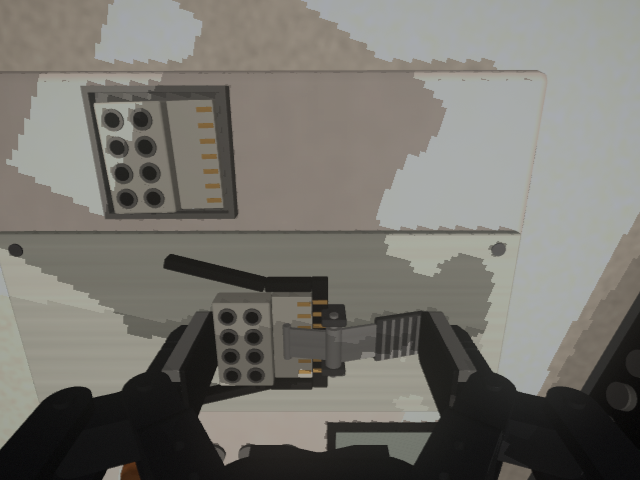

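```bash
python3 - <<'E'
import cv2
a=cv2.imread("pics/w4.png")[260:420,190:450]
cv2.imwrite("pics/w4z.png",cv2.resize(a,None,fx=3,fy=3,interpolation=cv2.INTER_CUBIC))
E
```

```text
(no output)
```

View pics/w4z.png

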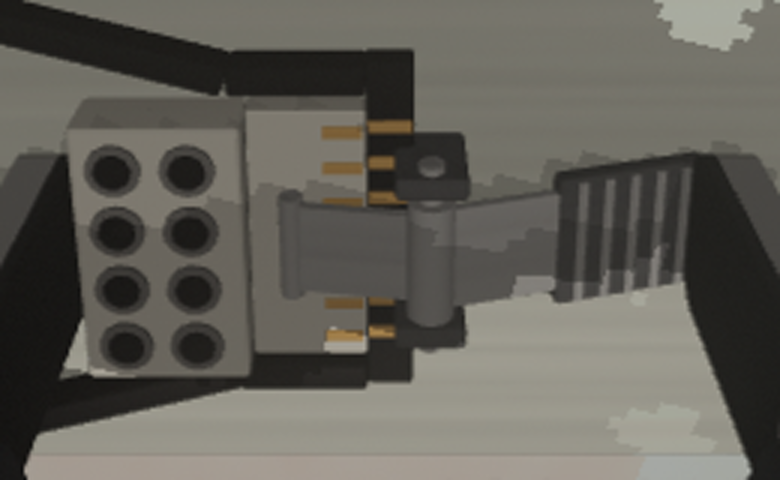

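The chip's ledge sits flush against the end stop, with the nose above it and the tail still held. Next: back off, lift, look again.

```bash
python3 - <<'E'
from h import *
go(.0215,0,.0602,.03);print((tcpR()*1e3).round(2),fR())
go(.0215,0,.085,.06);go(.0215,0,.13,.15);go(.0,-.045,.19,.3)
manip.hold(.2);pp,rv=manip.get_position(),manip.get_ee_rot()
c=manip.camera("wrist")
np.savez("w5.npz",T=wristT(c,pp,rv),im=c["image"],k=[c["fx"],c["fy"],c["cx"],c["cy"]])
cv2.imwrite("pics/w5.png",c["image"][:,:,::-1])
cv2.imwrite("pics/w5z.png",cv2.resize(c["image"][90:240,230:430,::-1],None,fx=4,fy=4,interpolation=cv2.INTER_CUBIC))
print(manip.get_time(),pp,fR())
E
```

```text
[21.81 -0.12 60.34] [ 0.34990829 -0.36290791  3.03832926]
24.5917 [ 0.62132254 -0.17997801  0.18815364] [-0.42772899 -0.45375671 -0.00263427]
```

View pics/w5.png

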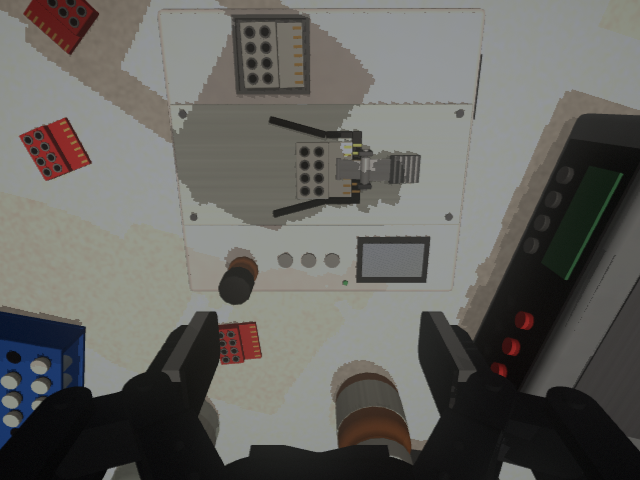

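View pics/w5z.png

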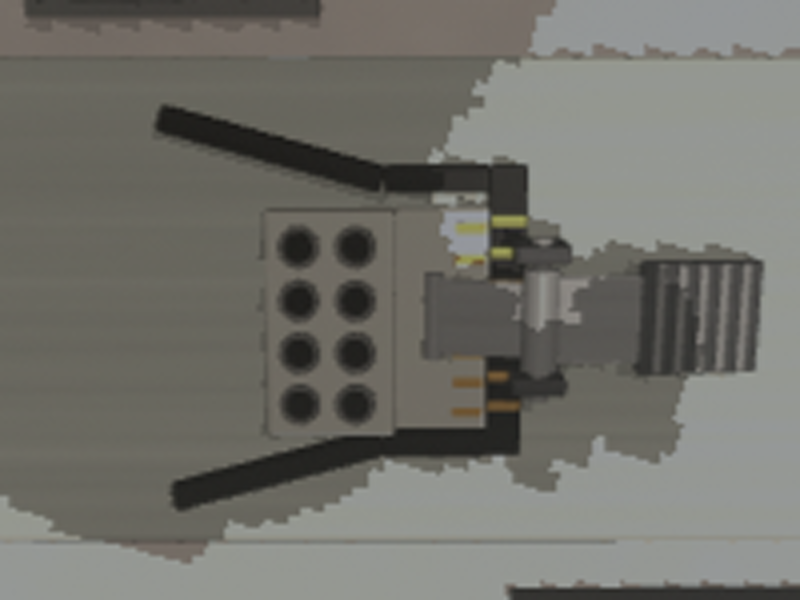

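```bash
python3 - <<'E'
from h import *
w=W("w5.npz");g=lambda u,v,z:(toR(w.p((u/4+230,v/4+90),z),CTR,YAW)*1e3).round(1)
a,b,f1,f2=g(265,210,.054),g(267,436,.054),g(488,208,.049),g(486,428,.049)
print(a,b,f1,f2,(a+b+f1+f2)/4); print(fR(),manip.get_time())
manip.sign_off()
E
```

```text
[-15.5  17. ] [-15.9 -19.2] [19.8 16.9] [ 20.4 -19. ] [ 2.2   -1.075]
[-0.42772899 -0.45375671 -0.00263427] 24.5917
the job is handed in; nothing more can be done
```

The chip is loaded and home against the end stop, the clip is back down on its ledge, and I've handed the job in at about 24.6 s. No verdict is reported.

I slid the chip up the deck to just short of the nose with closed fingers. I then opened the jaws to 77 mm and pressed the clip's tail with the front fingertip (about 6 N). With the tail held, the rear fingertip pushed the chip under the nose until it stalled at the stop (about 5 N). Then I backed off about 1 mm and lifted clear.

- **Chip position:** the last close picture puts its centre at about (2.2, -1.1) mm in the reader's frame; home is (2, 0). It is nearly straight, with its ledge flush against the stop. The 1.1 mm sideways offset is within the 3 mm allowed and fits the chip resting on the right-hand rail.
- **Clip:** the nose is seen lying on the ledge. I had no reading of the clip angle or its force on the chip. From the fingertip height I estimate it was held open at about 0.27 to 0.45 rad during the push.
- **Robot and surroundings:** the force reading after lifting off was about zero. The spare chip and vial look unmoved in the last wrist picture. I took no final overall picture to check the other things.
- **Checks:** none disagreed.

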